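Hang the willemite chip in the dark viewing cup

ROBOT

A 6-joint arm with a two-finger parallel gripper is mounted at the origin on the work surface. World frame = base frame: x ahead of the robot, y to its left, z up, the work surface at z = 0. Lengths are in m, angles in rad, forces in N, time in s.
With the tool pointing down it reaches from about 0.35 to 0.975 m from the base axis. Payload 4.9 kg.
Tool frame: the origin (TCP) lies at the very end of the fingers, on their centre line; the grasp point (between the pads) lies 19 mm behind it; z points along the fingers, y is the line along which they close (so a half turn about z gives the same grasp; the last joint's range is limited). The gripper opens to 85 mm and grips with 20 to 120 N. Pads are 22 mm wide; open, the fingers measure 114 mm over their backs; the gripper's body (76 mm by 85 mm) begins 54 mm behind the grasp point. The pads swing forward as they close: fully open they stand 13 mm farther back than shut.
Start: joints at [1.213, 0.053, 1.613, -0, 1.476, -0.119], TCP at [0.148, 0.607, 0.231] pointing down, gripper open.
Joint ranges: [-3.01, 3.01], [-1.01, 2.22], [0.06, 2.58], [-1.02, 4.17], [0.09, 2.62], [-3.14, 3.14]. Speed limits (rad/s): [2.57, 2.57, 3.14, 3.14, 3.14, 3.14].

INTERFACE

Orientations are given as a unit quaternion [w, x, y, z].
In Python, from plant import manip gives the robot as it stands.
- The arm moves only by the tool move_arm, never from a script. Its argument "plan" is a list that holds one entry, the list of rows, each a list of 7 numbers: the shift along the tool's x, y, z as a fraction of full scale, then the turn, a rotation vector about the tool's x, y, z as a fraction of full scale, then the closure, from 0 (fully open) to 1 (shut). In form: [[[dx, dy, dz, wx, wy, wz, fingers], ...]]. A call has exactly 10 rows; each row shifts and turns the commanded pose from where the row before left it, along the tool's axes as they then stand; what a row does not reach is not made up. Full scale, the value 1, is 0.12 m for a shift and 0.15 rad for a turn. A row lasts 1/8 s, in which the tool goes at most 62.5 mm and 10.7 degrees, less where a joint would pass 70% of its speed; a pose out of reach is approached as far as the arm can. A call with a number of a shift or a turn outside -1 to 1 is refused whole. A call with a gripper value outside its range is refused whole. The fingers move at their own pace and stop on an object; the grip force is fixed at half the most. Time passes only in rows, so rows that do not move let the fingers close, or fill a call up. It gives the time, the measured TCP pose, the force, the opening and the grip force at its end, in the units of the state.
- manip.state(): the state, without advancing time (a new reading comes with each control period).
- manip.grab_frame(name): name is "side" or "top"; returns a dict with "pixels" (384x512x3 uint8, blue, green, red), "depth" (384x512 float32, m along the optical axis (not along the pixel's ray), 0 where there is no reading), "vfov" (degrees; the focal length in pixels is half the picture's height over the tangent of half this angle, whatever the lens; pixels are square), "cx", "cy" (the principal point, pixels), "dist_coeffs" ([k1, k2, p1, p2, k3] as OpenCV has them; the pictures are not rectified), "view" (4x4, takes a point from world to camera coordinates). Camera axes: x right, y down, z forward; pixel columns grow to the right and rows downward; lengths in m; the calibration is good to about 2 mm. A picture is of the moment at which its call begins.
- manip.job_done(): hands the job in; it is judged then, once.
The state is a dict: "time": time; "joint_pos": joint angles; "joint_vel": joint speeds; "joint_efforts": joint torques, N m; "tool_pos": TCP position; "tool_rot": TCP orientation; "contact_force": force on the tool from outside, world axes, zero at the start; "ft_torque": the same for the moment, N m; "gripper_width": opening from 0.0 (shut) to 1.0 (fully open); "grasp_force": force on a finger pad.
Only numpy, scipy, OpenCV 4.12 (cv2) and the standard library are available. Lean on these libraries where they do the work, as an engineer would, in place of code of your own. Each camera call takes 0.05 s, during which the arm holds its last target. There are 200 camera calls.

TASK

Take the orange-tabbed hanger with the willemite chip off its wooden parking stand and hook its bent lip over the middle of the black cup's rim on the side with the brass spring roller, so that the chip hangs upright inside the cup. Feel for the cup wall gently, because the thin plastic cracks if pressed hard (30 N), and push the hanger fully down past the spring until it sits on the rim. Then let go, and leave the lamp and the loose minerals where they are.

Things in the scene. Friction and masses are not known exactly. Their poses are not given: they have to be found in the camera images.
- hanger_mid (a point): Centre (half-way up) of the hanger, an aluminium strip bent into an upside-down J with an orange grip tab on top: 90 mm tall, 24 mm wide (its y), about 70 g, upright at the start, z up. The point lies under the middle of the 3 mm thick crown, in the mouth of the downward slot, which is 6 mm wide (x -3 to +3). +x side: strip with chip. -x side: lip.
- tab (a point): Middle of the hanger's orange grip tab, 24 mm above hanger_mid, same axes. The tab is 12 mm thick along x, 24 mm along y and runs from 3 to 45 mm above hanger_mid; grip it across x, from above.
- lip (a point): Lowest edge of the hanger's lip, 15 mm below hanger_mid, same axes. The lip (3 mm thick) goes 9 mm straight down on the slot's -x side, then flares outward to -x by 3 mm over the last 6 mm.
- chip (a point): Centre of the 18 mm willemite chip on the hanger, 13 mm to +x of and 32 mm below hanger_mid, same axes. The strip behind it (3 mm thick, x 3 to 6 of hanger_mid) reaches 45 mm below hanger_mid; the chip sticks out of its +x face, to x = 20, between 23 and 41 mm below hanger_mid.
- hanger: The hanger itself; same origin and axes as hanger_mid.
- plinth: Fixed grey plinth 160 x 110 x 12 mm (x, y, z) carrying the black cup; origin at the centre of its underside, z up. The cup is square, 90 x 90 mm outside, 4 mm walls, square to the plinth and centred in y, rim 74 mm and inner floor 16 mm above the origin. Along x it was clamped by eye, anywhere within 12 mm of the middle: this pose is the plinth's, not the cup's.
- wall (a point): NOMINAL middle of the top of the cup's -x wall (the one to hang on), 43 mm to -x of the plinth's origin, 74 mm up, plinth's axes. Fixed to the plinth: the real 4 mm thick wall stands up to 12 mm to either side along x, height and y true, and must be felt or seen. It does not give. More than 30 N on cup or plinth cracks it; the crown lands hard on this rim.
- roller (a point): NOMINAL centre of the brass spring roller on the outside of the -x wall (off along x by as much as the wall): 21 mm long along y, radius 2.5 mm, 8 mm below the rim, standing 4 mm out from the wall. It yields up to 3 mm towards the wall with about 1 to 3 N. The hanger's lip must pass down outside it, pressing it in: this takes a push of 2 to 6 N, more than the hanger's weight.
- park: Fixed wooden parking stand, base 90 x 90 x 10 mm, with an upright board 4 mm thick (x), 60 mm wide (y), top edge 70 mm above the origin (centre of the underside). The hanger hangs on this board, x axes alike, with its strip on the +x side; lift it straight up to clear (the strip reaches 45 mm down).
- lamp: Loose beige ultraviolet lamp 75 x 190 x 60 mm with a dark window and red rocker switch; origin at the centre of its underside. Must not be moved.
- willemite: Loose green-grey mineral chunk about 60 mm across, 37 mm high; origin at the centre of its underside. Must not be moved.
- scheelite: Loose honey-coloured pebble about 38 mm across, 24 mm high; origin at the centre of its underside. Must not be moved.
- calcite: Loose white block about 50 x 38 x 34 mm; origin at the centre of its underside. Must not be moved.
Things that resemble listed ones, but are neither listed nor needed, are in the scene too. What is shaped like the hanger but purple or white is not meant.

How it is judged:
By the outcome, as a careful person would: the job done as asked, in the order asked, and still so for the second after the job is handed in, with the robot touching nothing.
It also fails if it takes over 45 s, if anything falls off the work surface, if the arm or the gripper's body presses on something with over 40 N, if the wrist force passes 120 N, or if a joint passes its speed limit or range.

## Working session

There is one attempt and no reset: what is moved stays moved. The work goes in short steps, Python scripts to look and compute and a tool call to move; the robot and the scene stay as the last step left them, time stands still between calls to the robot, and variables do not carry over. Pictures are saved under pics/ and viewed, at most 10 in all, crops included, and the job is handed in when it is done.

Besides the shell and the picture viewer there is one more tool, called by a JSON object that holds its "method" and its "body", one argument or row to a line. move_arm: Moves the arm, as the interface text tells. Its arguments: {"type":"object","properties":{"plan":{"type":"array"}},"required":["plan"]}

```bash
mkdir -p pics
cat > h.py <<'E'
import numpy as np,cv2
from plant import manip
def grab(n):
    f=manip.grab_frame(n); px=np.array(f["pixels"]); H=px.shape[0]
    fl=H/2/np.tan(np.radians(f["vfov"])/2)
    f["K"]=np.array([[fl,0,f["cx"]],[0,fl,f["cy"]],[0,0,1.]]); f["V"]=np.array(f["view"]);f["D"]=np.array(f["dist_coeffs"],float);return f
def ray(f,uv):
    p=cv2.undistortPoints(np.array(uv,float).reshape(-1,1,2),f["K"],f["D"]).reshape(-1,2)
    d=np.c_[p,np.ones(len(p))]; R=f["V"][:3,:3]; return -R.T@f["V"][:3,3], d@R
def plane(f,uv,z):
    c,d=ray(f,uv); return c+d*((z-c[2])/d[:,2])[:,None]
def cloud(f):
    H,W=f["depth"].shape; u,v=np.meshgrid(np.arange(W),np.arange(H))
    c,d=ray(f,np.c_[u.ravel(),v.ravel()]); return (c+d*f["depth"].reshape(-1,1)).reshape(H,W,3)
def proj(f,P):
    r,_=cv2.Rodrigues(f["V"][:3,:3]); return cv2.projectPoints(np.array(P,float).reshape(-1,1,3),r,f["V"][:3,3],f["K"],f["D"])[0].reshape(-1,2)
E
python3 - <<'E'
from h import *
for n in("side","top"):
    f=grab(n); cv2.imwrite(f"pics/{n}1.png",f["pixels"]); np.savez(f"{n}1.npz",**{k:f[k] for k in("pixels","depth","K","V","D")})
    print(n,f["K"][0,0],ray(f,[[256,192]]),f["D"])
s=manip.state();print(s)
E
```

```text
side 453.32958985749104 (array([ 0.18580466, -0.35938998,  0.61820099]), array([[ 0.49152269,  0.48319431, -0.7245765 ]])) [-0.07765261  0.          0.          0.          0.        ]
top 484.6370675187145 (array([0.39898325, 0.03204339, 0.93429701]), array([[ 0.17484758, -0.00365275, -0.98471088]])) [-0.0889764  0.         0.         0.         0.       ]
{'time': 0.1, 'joint_pos': array([ 1.21298710e+00,  5.32794957e-02,  1.61412960e+00, -3.09112599e-05,
        1.47599636e+00, -1.19016136e-01]), 'joint_vel': array([ 0.00062365, -0.00101558, -0.00398247, -0.00059014, -0.00146728,
       -0.00150844]), 'joint_efforts': array([-1.44670885e-03, -3.94904387e+01, -3.71362674e+01, -2.45443134e-04,
        3.96586998e-03, -3.25968799e-07]), 'tool_pos': array([0.14765456, 0.60674035, 0.23020917]), 'tool_rot': array([-1.99106450e-04,  1.19111554e-01,  9.92880464e-01, -8.84396138e-04]), 'contact_force': array([-0.28494641, -0.32502215, -0.38086375]), 'ft_torque': array([-0.01719255, -0.01185489, -0.00955981]), 'grasp_force': 0.0, 'gripper_width': 1.0035264835494702}
```

View pics/side1.png

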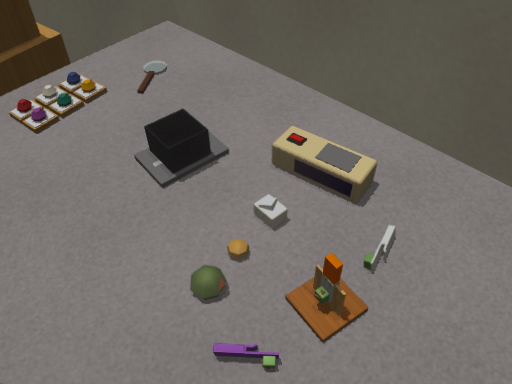

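View pics/top1.png

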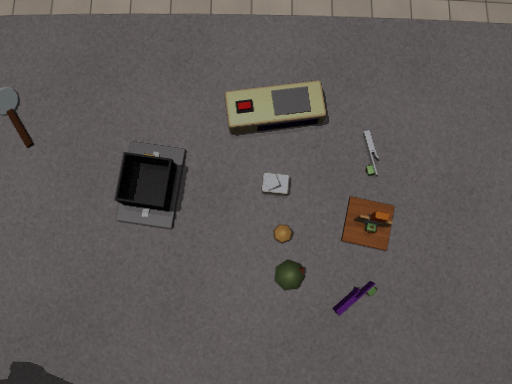

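The side view shows an orange-tabbed hanger on its stand at (332,268). Purple (245,350) and white (381,247) decoys lie loose. The cup is at (178,145), and in the top view the cup is at (148,183) and the stand at (369,223). The orange one fits the description, so I'll enlarge it and the cup.

Run:
```python
from h import *
L={}
for n in("side","top"):
    L[n]=dict(np.load(n+"1.npz"))
def fit(f,m,z,name):
    cs,_=cv2.findContours(m.astype(np.uint8),0,2); c=max(cs,key=cv2.contourArea)
    P=plane(f,c.reshape(-1,2),z)[:,:2]
    r=cv2.minAreaRect((P*1000).astype(np.float32)); print(name,cv2.contourArea(c),r); return r
t,s=L["top"],L["side"]
for n,f in L.items():
    hsv=cv2.cvtColor(f["pixels"],cv2.COLOR_BGR2HSV); H,S,V=[hsv[...,i].astype(int) for i in range(3)]
    v,u=np.mgrid[:384,:512]
    C=cloud(f)
    org=(H<14)&(S>220)&(V>150)
    roi=(u>290)&(v>180)
    o=org&roi
    q=C[o]; print(n,"orange",o.sum(),np.median(u[o]),np.median(v[o]),np.percentile(q,[5,50,95],axis=0).round(4).tolist())
    z=C[...,2]
    park=(H<16)&(S>120)&(np.abs(z-.010)<.006)&roi
    fit(f,park,.010,n+" park")
    pl=(np.abs(z-.012)<.006)&(np.abs(C[...,1]-C[183,148,1] if n=="top" else C[...,1]-C[145,178,1])<.14)
    if n=="top":
        roi2=(u>100)&(u<200)&(v>130)&(v<235)
    else: roi2=(u>125)&(u<240)&(v>95)&(v<185)
    a=roi2&(z>.007)
    fit(f,cv2.morphologyEx(a.astype(np.uint8),2,np.ones((3,3))),.012,n+" plinth+cup")
    rim=roi2&(z>.066)
    fit(f,rim,.074,n+" rim"); q=C[rim]; print(np.percentile(q,[1,50,99],axis=0).round(4).tolist())
    br=roi2&(H>15)&(H<35)&(S>90)&(V>60); q=C[br]; print("brass",br.sum(),np.median(u[br]),np.median(v[br]),np.median(q,axis=0))
a=cv2.resize(s["pixels"][90:190,120:240],None,fx=3.3,fy=3.3,interpolation=2)
b=cv2.resize(s["pixels"][235:335,280:400],None,fx=3.3,fy=3.3,interpolation=2)
c=cv2.resize(t["pixels"][130:240,100:200],(396,330)[:2],interpolation=2)
c=cv2.resize(t["pixels"][133:233,95:215],None,fx=3.3,fy=3.3,interpolation=2)
d=cv2.resize(t["pixels"][180:280,310:430],None,fx=3.3,fy=3.3,interpolation=2)
k=cv2.convertScaleAbs(np.vstack([np.hstack([a,b]),np.hstack([c,d])]),alpha=1.7)
cv2.imwrite("pics/crop.png",cv2.resize(k,(720,600)))
```

```text
return _methods._mean(a, axis=axis, dtype=dtype,
  ret = ret.dtype.type(ret / rcount)
Traceback (most recent call last):
IndexError: index -1 is out of bounds for axis 0 with size 0
```

```bash
cat > m.py <<'E'
from h import *
L={}
for n in("side","top"):
    L[n]=dict(np.load(n+"1.npz"))
def fit(f,m,z,name):
    cs,_=cv2.findContours(m.astype(np.uint8),0,2)
    if not cs: print(name,"none");return
    c=max(cs,key=cv2.contourArea)
    P=plane(f,c.reshape(-1,2),z)[:,:2]
    r=cv2.minAreaRect((P*1000).astype(np.float32)); print(name,cv2.contourArea(c),np.round(np.hstack([*r]),1))
t,s=L["top"],L["side"]
for n,f in L.items():
    hsv=cv2.cvtColor(f["pixels"],cv2.COLOR_BGR2HSV); H,S,V=[hsv[...,i].astype(int) for i in range(3)]
    v,u=np.mgrid[:384,:512]
    C=cloud(f); z=C[...,2]
    p=(268,332) if n=="side" else (216,382)
    print(n,hsv[p],C[p])
    roi=(u>290)&(v>180)
    def med(m,nm):
        if m.sum(): print(nm,m.sum(),np.median(u[m]),np.median(v[m]),np.percentile(C[m],[5,50,95],axis=0).round(4).tolist())
        else: print(nm,"none")
    med(roi&(H<15)&(S>200)&(V>170),"orange")
    fit(f,(H<16)&(S>120)&(np.abs(z-.010)<.006)&roi,.010,"park")
    roi2=((u>100)&(u<200)&(v>130)&(v<235)) if n=="top" else ((u>125)&(u<240)&(v>95)&(v<185))
    fit(f,cv2.morphologyEx((roi2&(z>.007)&(z<.02)).astype(np.uint8),3,np.ones((3,3))),.012,"plinth")
    fit(f,roi2&(z>.066),.074,"rim"); med(roi2&(z>.066),"rim")
    med(roi2&(H>15)&(H<35)&(S>90)&(V>60),"brass")
a,b,c,d=[cv2.resize(i,None,fx=3,fy=3,interpolation=2) for i in (s["pixels"][90:190,120:240],s["pixels"][235:335,280:400],t["pixels"][133:233,95:215],t["pixels"][180:280,310:430])]
k=cv2.convertScaleAbs(np.vstack([np.hstack([a,b]),np.hstack([c,d])]),alpha=1.7)
cv2.imwrite("pics/crop.png",k)
E
python3 m.py
```

```text
side [ 12 236  81] [ 0.49909383 -0.19057687  0.10717226]
orange 1 340.0 265.0 [[0.5058, -0.1979, 0.1142], [0.5058, -0.1979, 0.1142], [0.5058, -0.1979, 0.1142]]
park 2089.0 [ 503.3 -189.    91.    91.2   77.7]
plinth 1267.0 [575.  232.5 116.3 160.8  82.3]
rim 1507.5 [573.8 231.7 102.2  98.6  81.9]
rim 715 176.0 130.0 [[0.1858, -0.3594, 0.0667], [0.5668, 0.2257, 0.0736], [0.6187, 0.2808, 0.6182]]
brass none
top [ 14 203 148] [ 0.50483353 -0.1880896   0.11501946]
orange none
park 1482.5 [ 504.9 -187.9   89.    88.6   77.9]
plinth 1821.5 [576.3 233.2 112.  160.7  82.3]
rim 2400.0 [574.3 233.5  92.8  93.4  82.5]
rim 588 145.0 177.0 [[0.399, 0.032, 0.0671], [0.5737, 0.2272, 0.0724], [0.6207, 0.28, 0.9343]]
brass 14 148.5 154.0 [[0.6194, 0.2207, 0.0457], [0.6219, 0.2281, 0.0667], [0.6275, 0.238, 0.0703]]
```

View pics/crop.png

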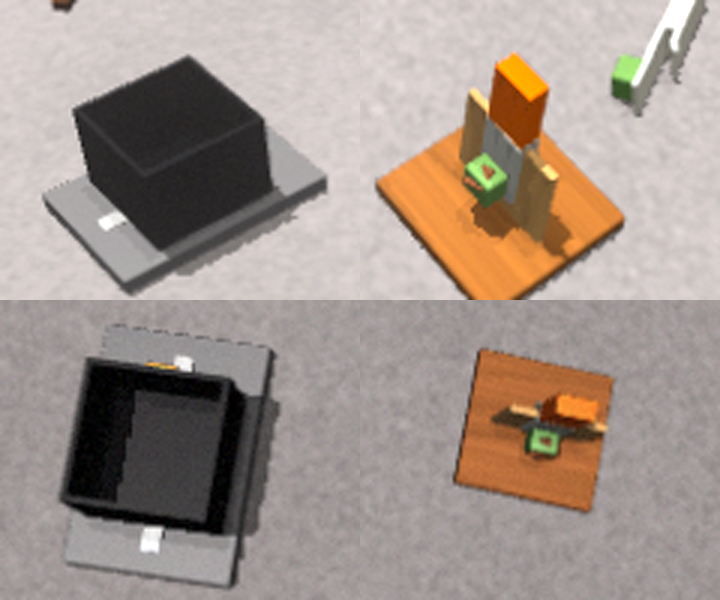

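The crop confirms it: the orange hanger hangs on the wooden stand with its chip towards the robot, and the purple and white ones are decoys. The brass shows at top (148,154), on the cup's far (world +x) side, so plinth −x ≈ world +x.

```bash
cat > plan.py <<'E'
from h import *
def yaw_y(s):
    w,x,y,z=s["tool_rot"]; R=np.array([[2*(x*y-w*z)],[1-2*(x*x+z*z)]]); return np.arctan2(R[1,0],R[0,0])
def rows(P,Y,p0,y0):
    "world waypoints, tool-y yaw -> rows (tool down: x = yaw+90deg)"
    out=[]
    for p,y in zip(P,Y):
        d=np.array(p)-p0; ty=np.array([np.cos(y0),np.sin(y0)]); tx=np.array([-ty[1],ty[0]])
        out.append([round(float(q),3) for q in (d[:2]@tx/.12,d[:2]@ty/.12,-d[2]/.12,0,0,-(y-y0)/.15)]); p0=np.array(p);y0=y
    return out
E
python3 - <<'E'
from h import *; from plan import *
for n in("top","side"):
    f=dict(np.load(n+"1.npz")); hsv=cv2.cvtColor(f["pixels"],cv2.COLOR_BGR2HSV); H,S,V=[hsv[...,i].astype(int) for i in range(3)]
    v,u=np.mgrid[:384,:512]; C=cloud(f)
    m=(u>290)&(v>180)&(H<20)&(S>180)&(C[...,2]>.078)
    mt=m&(C[...,2]>.1115)
    for k,mm in(("tab",m),("tabtop",mt)):
        print(n,k,mm.sum(),C[mm].mean(0).round(4),C[mm].min(0).round(4),C[mm].max(0).round(4))
    P=plane(f,np.c_[u[mt],v[mt]],.115)[:,:2]*1000
    print(np.round(np.hstack([*cv2.minAreaRect(P.astype(np.float32))]),1))
s=manip.state(); p0=s["tool_pos"];y0=yaw_y(s); print(p0,np.degrees(y0))
t=(.504,-.188); r0,a0=np.hypot(*p0[:2]),np.arctan2(p0[1],p0[0]); r1,a1=np.hypot(*t),np.arctan2(t[1],t[0])
Q=np.linspace(0,1,21)[1:]
P=[((r0+(r1-r0)*q)*np.cos(a0+(a1-a0)*q),(r0+(r1-r0)*q)*np.sin(a0+(a1-a0)*q),p0[2]+(.2-p0[2])*q) for q in Q]
for r in rows(P,[y0+(np.radians(-12.2)-y0)*q for q in Q],p0,y0): print(r)
E
```

```text
top tab 147 [ 0.5047 -0.186   0.1072] [ 0.4981 -0.1994  0.0813] [ 0.5129 -0.1759  0.1165]
top tabtop 84 [ 0.5055 -0.1881  0.1134] [ 0.4981 -0.1994  0.1115] [ 0.5122 -0.1761  0.1165]
[ 505.3 -187.7   23.1   11.7   79.1]
side tab 393 [ 0.498  -0.1914  0.1092] [ 0.1858 -0.3594  0.0782] [ 0.5122 -0.1751  0.6182]
side tabtop 153 [ 0.4937 -0.1936  0.1319] [ 0.1858 -0.3594  0.1115] [ 0.5122 -0.1756  0.6182]
[ 471.6 -211.4  100.3   47.6   19.3]
[0.14765456 0.60674035 0.23020917] 76.31834265799306
[-0.436, -0.054, 0.013, 0.0, 0.0, 0.515]
[-0.432, -0.057, 0.013, 0.0, 0.0, 0.515]
[-0.429, -0.06, 0.013, 0.0, 0.0, 0.515]
[-0.426, -0.063, 0.013, 0.0, 0.0, 0.515]
[-0.422, -0.066, 0.013, 0.0, 0.0, 0.515]
[-0.419, -0.069, 0.013, 0.0, 0.0, 0.515]
[-0.415, -0.072, 0.013, 0.0, 0.0, 0.515]
[-0.411, -0.074, 0.013, 0.0, 0.0, 0.515]
[-0.408, -0.077, 0.013, 0.0, 0.0, 0.515]
[-0.404, -0.08, 0.013, 0.0, 0.0, 0.515]
[-0.401, -0.082, 0.013, 0.0, 0.0, 0.515]
[-0.397, -0.085, 0.013, 0.0, 0.0, 0.515]
[-0.393, -0.087, 0.013, 0.0, 0.0, 0.515]
[-0.39, -0.09, 0.013, 0.0, 0.0, 0.515]
[-0.386, -0.092, 0.013, 0.0, 0.0, 0.515]
[-0.382, -0.094, 0.013, 0.0, 0.0, 0.515]
[-0.379, -0.097, 0.013, 0.0, 0.0, 0.515]
[-0.375, -0.099, 0.013, 0.0, 0.0, 0.515]
[-0.371, -0.101, 0.013, 0.0, 0.0, 0.515]
[-0.367, -0.103, 0.013, 0.0, 0.0, 0.515]
```

Tab top measures 23 × 12 mm at (0.505, −0.188), z 0.115, which matches the given sizes. Transit now.

{"method": "move_arm", "body": {
  "plan": [
    [[-0.43,-0.055,0.01,0,0,0.515,0],[-0.43,-0.06,0.01,0,0,0.515,0],[-0.43,-0.06,0.01,0,0,0.515,0],[-0.425,-0.065,0.01,0,0,0.515,0],[-0.42,-0.065,0.01,0,0,0.515,0],[-0.42,-0.07,0.01,0,0,0.515,0],[-0.415,-0.07,0.01,0,0,0.515,0],[-0.41,-0.075,0.01,0,0,0.515,0],[-0.41,-0.075,0.01,0,0,0.515,0],[-0.405,-0.08,0.01,0,0,0.515,0]]
  ]
}}

```text
time: 1.35
tool_pos: [0.5133, 0.271, 0.2186]
tool_rot: [-0.0, 0.486, 0.874, -0.0]
contact_force: [-0.2, -0.2, -0.3]
gripper_width: 1.002
grasp_force: 0.0
```

{"method": "move_arm", "body": {
  "plan": [
    [[-0.4,-0.08,0.01,0,0,0.515,0],[-0.4,-0.085,0.01,0,0,0.515,0],[-0.395,-0.085,0.01,0,0,0.515,0],[-0.39,-0.09,0.01,0,0,0.515,0],[-0.385,-0.09,0.01,0,0,0.515,0],[-0.38,-0.095,0.01,0,0,0.515,0],[-0.38,-0.095,0.01,0,0,0.515,0],[-0.375,-0.1,0.01,0,0,0.515,0],[-0.37,-0.1,0.01,0,0,0.515,0],[-0.365,-0.1,0.01,0,0,0.515,0]]
  ]
}}

```text
time: 2.6
tool_pos: [0.5037, -0.1885, 0.2068]
tool_rot: [-0.0, 0.779, 0.627, -0.0]
contact_force: [0.8, -0.1, 0.6]
gripper_width: 1.002
grasp_force: 0.0
```

```bash
cat > st.py <<'E'
from plan import *
import sys
s=manip.state(); p=s["tool_pos"]; y=yaw_y(s)
w,a,b,c=s["tool_rot"]
print("t",s["time"],p.round(4),"yaw",np.degrees(y).round(2),"F",s["contact_force"].round(2),"w",s["gripper_width"],s["grasp_force"],"toolz",np.round([2*(a*c+w*b),2*(b*c-w*a)],4))
if len(sys.argv)>1:
    x=[float(q) for q in sys.argv[1:]]; print(rows([x[:3]],[np.radians(x[3])],p,y))
E
python3 st.py .505 -.188 .079 -12.2
```

```text
t 2.6 [ 0.5037 -0.1885  0.2068] yaw -12.36 F [ 0.78 -0.06  0.59] w 1.001634305681233 0.0 toolz [-0.0006  0.0003]
[[0.006, 0.009, 1.065, 0.0, 0.0, -0.018]]
```

{"method": "move_arm", "body": {
  "plan": [
    [[0.006,0.009,0.15,0,0,-0.018,0],[0,0,0.2,0,0,0,0],[0,0,0.2,0,0,0,0],[0,0,0.2,0,0,0,0],[0,0,0.15,0,0,0,0],[0,0,0.1,0,0,0,0],[0,0,0.065,0,0,0,0],[0,0,0,0,0,0,0],[0,0,0,0,0,0,0.6],[0,0,0,0,0,0,1]]
  ]
}}

```text
time: 3.85
tool_pos: [0.5063, -0.187, 0.0804]
tool_rot: [0.001, 0.777, 0.629, 0.0]
contact_force: [0.5, -1.3, 0.3]
gripper_width: 0.603
grasp_force: 0.0
```

{"method": "move_arm", "body": {
  "plan": [
    [[0,0,0,0,0,0,1],[0,0,0,0,0,0,1],[0,0,0,0,0,0,1],[0,0,0,0,0,0,1],[0,0,0,0,0,0,1],[0,0,0,0,0,0,1],[0,0,0,0,0,0,1],[0,0,0,0,0,0,1],[0,0,0,0,0,0,1],[0,0,0,0,0,0,1]]
  ]
}}

```text
time: 5.1
tool_pos: [0.506, -0.1868, 0.0798]
tool_rot: [0.0, 0.777, 0.629, 0.0]
contact_force: [-1.8, 0.5, 5.5]
gripper_width: 0.133
grasp_force: 59.0
```

```bash
python3 st.py .505 -.188 .17 -12.2
```

```text
t 5.1 [ 0.506  -0.1868  0.0798] yaw -12.05 F [-1.84  0.46  5.46] w 0.1332165191228868 58.99957001209259 toolz [ 0.0003 -0.0002]
[[-0.011, -0.006, -0.751, 0.0, 0.0, 0.017]]
```

{"method": "move_arm", "body": {
  "plan": [
    [[0,0,-0.05,0,0,0,1],[0,0,-0.1,0,0,0,1],[0,0,-0.1,0,0,0,1],[0,0,-0.1,0,0,0,1],[0,0,-0.1,0,0,0,1],[0,0,-0.1,0,0,0,1],[0,0,-0.1,0,0,0,1],[0,0,-0.1,0,0,0,1],[0,0,0,0,0,0,1],[0,0,0,0,0,0,1]]
  ]
}}

```text
time: 6.35
tool_pos: [0.5056, -0.1866, 0.1691]
tool_rot: [-0.0, 0.777, 0.629, -0.0]
contact_force: [-0.2, -0.2, -0.9]
gripper_width: 0.132
grasp_force: 59.0
```

```bash
python3 st.py
python3 - <<'E'
from plan import *
for n in("side","top"):
    f=grab(n); np.savez(n+"2.npz",**{k:f[k] for k in("pixels","depth","K","V","D")})
    c=proj(f,manip.state()["tool_pos"])[0].astype(int); print(n,c)
    v0,u0=max(c[1]-50,0),max(c[0]-60,0)
    k=cv2.resize(f["pixels"][v0:v0+130,u0:u0+130],(390,390),interpolation=2)
    cv2.imwrite(f"pics/{n}2.png",cv2.convertScaleAbs(k,alpha=1.6))
a=[cv2.imread(f"pics/{n}2.png") for n in("side","top")]; cv2.imwrite("pics/held.png",np.hstack(a))
E
```

```text
t 6.35 [ 0.5056 -0.1866  0.1691] yaw -12.05 F [-0.21 -0.24 -0.95] w 0.13249634149273437 58.963077664375305 toolz [-0.0006  0.0003]
side [337 235]
top [389 211]
```

View pics/held.png

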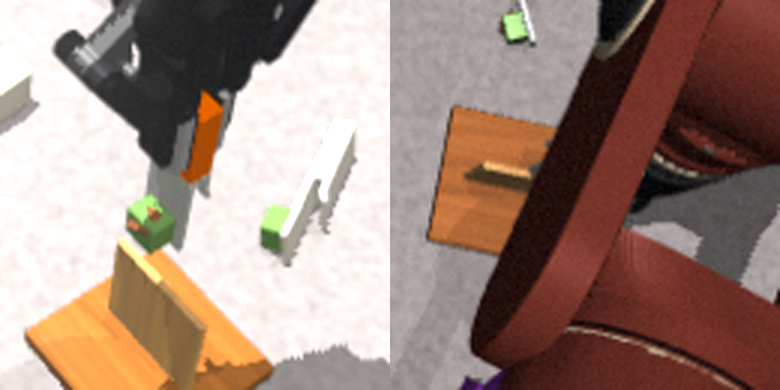

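Held upright, strip clear of the board. Next I plan the move to 8 mm inside the wall, above the rim.

Run:
```python
from plan import *
s=manip.state(); p0=s["tool_pos"];y0=yaw_y(s)
t=(.609,.2287); r0,a0=np.hypot(*p0[:2]),np.arctan2(p0[1],p0[0]); r1,a1=np.hypot(*t),np.arctan2(t[1],t[0])
Q=np.linspace(0,1,11)[1:]
P=[((r0+(r1-r0)*q)*np.cos(a0+(a1-a0)*q),(r0+(r1-r0)*q)*np.sin(a0+(a1-a0)*q),p0[2]) for q in Q]
for r in rows(P,[y0+(np.radians(-7.7)-y0)*q for q in Q],p0,y0): print(r)
```

```text
[0.311, 0.127, -0.0, 0.0, 0.0, -0.051]
[0.325, 0.108, -0.0, 0.0, 0.0, -0.051]
[0.338, 0.086, -0.0, 0.0, 0.0, -0.051]
[0.35, 0.064, -0.0, 0.0, 0.0, -0.051]
[0.36, 0.041, -0.0, 0.0, 0.0, -0.051]
[0.368, 0.016, -0.0, 0.0, 0.0, -0.051]
[0.375, -0.009, -0.0, 0.0, 0.0, -0.051]
[0.38, -0.035, -0.0, 0.0, 0.0, -0.051]
[0.383, -0.061, -0.0, 0.0, 0.0, -0.051]
[0.384, -0.089, -0.0, 0.0, 0.0, -0.051]
```

{"method": "move_arm", "body": {
  "plan": [
    [[0.31,0.127,0,0,0,-0.051,1],[0.325,0.108,0,0,0,-0.051,1],[0.34,0.086,0,0,0,-0.051,1],[0.35,0.064,0,0,0,-0.051,1],[0.36,0.04,0,0,0,-0.051,1],[0.37,0.016,0,0,0,-0.051,1],[0.375,-0.01,0,0,0,-0.051,1],[0.38,-0.035,0,0,0,-0.051,1],[0.38,-0.06,0,0,0,-0.051,1],[0.38,-0.09,0,0,0,-0.051,1]]
  ]
}}

```text
time: 7.7
tool_pos: [0.6085, 0.2295, 0.1686]
tool_rot: [-0.0, 0.753, 0.658, -0.001]
contact_force: [0.8, 0.5, -0.4]
gripper_width: 0.13
grasp_force: 58.9
```

{"method": "move_arm", "body": {
  "plan": [
    [[0,0,0,0,0,0,1],[0,0,0,0,0,0,1],[0,0,0,0,0,0,1],[0,0,0,0,0,0,1],[0,0,0,0,0,0,1],[0,0,0,0,0,0,1],[0,0,0,0,0,0,1],[0,0,0,0,0,0,1],[0,0,0,0,0,0,1],[0,0,0,0,0,0,1]]
  ]
}}

```text
time: 8.95
tool_pos: [0.6089, 0.2281, 0.1695]
tool_rot: [0.0, 0.753, 0.658, 0.0]
contact_force: [0.8, 0.0, -1.6]
gripper_width: 0.131
grasp_force: 58.9
```

```bash
python3 st.py .609 .2287 .103 -7.7
python3 - <<'E'
from plan import *
p=manip.state()["tool_pos"]
for n in("side","top"):
    f=grab(n); np.savez(n+"3.npz",**{k:f[k] for k in("pixels","depth","K","V","D")})
    c=proj(f,p-[0,0,.04])[0].astype(int); print(n,c)
    v0,u0=max(c[1]-65,0),max(c[0]-65,0)
    k=cv2.resize(f["pixels"][v0:v0+130,u0:u0+130],(390,390),interpolation=2)
    cv2.imwrite(f"pics/{n}3.png",cv2.convertScaleAbs(k,alpha=1.8))
a=[cv2.imread(f"pics/{n}3.png") for n in("side","top")]; cv2.imwrite("pics/above.png",np.hstack(a))
E
```

```text
t 8.95 [0.6089 0.2281 0.1695] yaw -7.66 F [ 0.75  0.01 -1.6 ] w 0.13128184734600656 58.93080174922943 toolz [ 0. -0.]
[[0.005, 0.0, 0.554, 0.0, 0.0, 0.005]]
side [188  97]
top [140 152]
```

View pics/above.png

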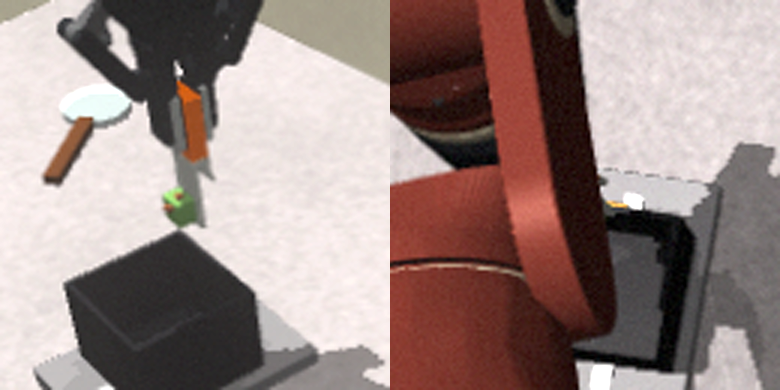

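The hanger hangs upright above the cup, just inside the far wall. In the side crop the strip's bottom is at (200,225), and in the top crop the roller shows at (615,203). Descending until the lip is about 4 mm above the rim.

{"method": "move_arm", "body": {
  "plan": [
    [[0.005,0,0.06,0,0,0,1],[0,0,0.06,0,0,0,1],[0,0,0.06,0,0,0,1],[0,0,0.06,0,0,0,1],[0,0,0.06,0,0,0,1],[0,0,0.06,0,0,0,1],[0,0,0.06,0,0,0,1],[0,0,0.06,0,0,0,1],[0,0,0.05,0,0,0,1],[0,0,0.02,0,0,0,1]]
  ]
}}

```text
time: 10.3
tool_pos: [0.6087, 0.2286, 0.1028]
tool_rot: [-0.0, 0.753, 0.658, -0.0]
contact_force: [0.2, -0.4, -0.1]
gripper_width: 0.135
grasp_force: 58.9
```

{"method": "move_arm", "body": {
  "plan": [
    [[0,0,0,0,0,0,1],[0,0,0,0,0,0,1],[0,0.01,0,0,0,0,1],[0,0.005,0,0,0,0,1],[0,0.005,0,0,0,0,1],[0,0.005,0,0,0,0,1],[0,0.005,0,0,0,0,1],[0,0,0,0,0,0,1],[0,0,0,0,0,0,1],[0,0,0,0,0,0,1]]
  ]
}}

```text
time: 11.55
tool_pos: [0.6125, 0.2282, 0.1035]
tool_rot: [0.0, 0.753, 0.658, -0.0]
contact_force: [-0.3, 0.0, -0.4]
gripper_width: 0.133
grasp_force: 58.9
```

```bash
python3 st.py
```

```text
t 11.55 [0.6125 0.2282 0.1035] yaw -7.66 F [-0.26  0.03 -0.45] w 0.13260535952452365 58.931987285614014 toolz [ 0. -0.]
```

{"method": "move_arm", "body": {
  "plan": [
    [[0,0.005,0,0,0,0,1],[0,0.005,0,0,0,0,1],[0,0.005,0,0,0,0,1],[0,0.005,0,0,0,0,1],[0,0.005,0,0,0,0,1],[0,0,0,0,0,0,1],[0,0,0,0,0,0,1],[0,0,0,0,0,0,1],[0,0,0,0,0,0,1],[0,0,0,0,0,0,1]]
  ]
}}

```text
time: 12.8
tool_pos: [0.6155, 0.2278, 0.1035]
tool_rot: [-0.0, 0.753, 0.658, -0.0]
contact_force: [0.1, -0.2, -0.3]
gripper_width: 0.133
grasp_force: 58.9
```

{"method": "move_arm", "body": {
  "plan": [
    [[0,0.004,0,0,0,0,1],[0,0.004,0,0,0,0,1],[0,0.004,0,0,0,0,1],[0,0,0,0,0,0,1],[0,0,0,0,0,0,1],[0,0,0,0,0,0,1],[0,0,0,0,0,0,1],[0,0,0,0,0,0,1],[0,0,0,0,0,0,1],[0,0,0,0,0,0,1]]
  ]
}}

```text
time: 14.05
tool_pos: [0.617, 0.2276, 0.1035]
tool_rot: [0.0, 0.753, 0.658, 0.0]
contact_force: [-0.3, 0.2, -1.4]
gripper_width: 0.133
grasp_force: 58.9
```

{"method": "move_arm", "body": {
  "plan": [
    [[0,0.004,0,0,0,0,1],[0,0.004,0,0,0,0,1],[0,0.004,0,0,0,0,1],[0,0,0,0,0,0,1],[0,0,0,0,0,0,1],[0,0,0,0,0,0,1],[0,0,0,0,0,0,1],[0,0,0,0,0,0,1],[0,0,0,0,0,0,1],[0,0,0,0,0,0,1]]
  ]
}}

```text
time: 15.3
tool_pos: [0.6179, 0.2275, 0.1034]
tool_rot: [-0.0, 0.753, 0.658, -0.0]
contact_force: [-6.1, -0.2, 1.8]
gripper_width: 0.135
grasp_force: 59.3
```

Contact at x ≈ 0.618 with 6 N, which agrees with the predicted wall. Back off 0.5 mm and start down.

{"method": "move_arm", "body": {
  "plan": [
    [[0,-0.005,0,0,0,0,1],[0,0,0,0,0,0,1],[0,0,0.012,0,0,0,1],[0,0,0.012,0,0,0,1],[0,0,0.012,0,0,0,1],[0,0,0.012,0,0,0,1],[0,0,0.012,0,0,0,1],[0,0,0.012,0,0,0,1],[0,0,0,0,0,0,1],[0,0,0,0,0,0,1]]
  ]
}}

```text
time: 16.55
tool_pos: [0.6177, 0.2275, 0.0945]
tool_rot: [0.0, 0.753, 0.658, -0.0]
contact_force: [-2.5, 1.9, -0.5]
gripper_width: 0.127
grasp_force: 58.9
```

{"method": "move_arm", "body": {
  "plan": [
    [[0,0,0.01,0,0,0,1],[0,0,0.01,0,0,0,1],[0,0,0.01,0,0,0,1],[0,0,0.01,0,0,0,1],[0,0,0.01,0,0,0,1],[0,0,0,0,0,0,1],[0,0,0,0,0,0,1],[0,0,0,0,0,0,1],[0,0,0,0,0,0,1],[0,0,0,0,0,0,1]]
  ]
}}

```text
time: 17.8
tool_pos: [0.6179, 0.2276, 0.0891]
tool_rot: [0.0, 0.753, 0.658, 0.0]
contact_force: [-5.3, -0.8, 5.5]
gripper_width: 0.132
grasp_force: 59.7
```

{"method": "move_arm", "body": {
  "plan": [
    [[0,0,0.006,0,0,0,1],[0,0,0.006,0,0,0,1],[0,0,0.006,0,0,0,1],[0,0,0.006,0,0,0,1],[0,0,0.006,0,0,0,1],[0,0,0,0,0,0,1],[0,0,0,0,0,0,1],[0,0,0,0,0,0,1],[0,0,0,0,0,0,1],[0,0,0,0,0,0,1]]
  ]
}}

```text
time: 19.05
tool_pos: [0.6179, 0.2277, 0.0857]
tool_rot: [-0.0, 0.753, 0.658, 0.0]
contact_force: [-5.8, 0.6, 5.1]
gripper_width: 0.131
grasp_force: 59.9
```

{"method": "move_arm", "body": {
  "plan": [
    [[0,0,0.004,0,0,0,1],[0,0,0.004,0,0,0,1],[0,0,0.004,0,0,0,1],[0,0,0.003,0,0,0,1],[0,0,0,0,0,0,1],[0,0,0,0,0,0,1],[0,0,0,0,0,0,1],[0,0,0,0,0,0,1],[0,0,0,0,0,0,1],[0,0,0,0,0,0,1]]
  ]
}}

```text
time: 20.3
tool_pos: [0.618, 0.2277, 0.0838]
tool_rot: [-0.0, 0.753, 0.658, 0.0]
contact_force: [-5.7, 0.8, 5.3]
gripper_width: 0.131
grasp_force: 60.0
```

{"method": "move_arm", "body": {
  "plan": [
    [[0,0,0.0025,0,0,0,1],[0,0,0,0,0,0,1],[0,0,0.0025,0,0,0,1],[0,0,0,0,0,0,1],[0,0,0.0025,0,0,0,1],[0,0,0,0,0,0,1],[0,0,0,0,0,0,1],[0,0,0,0,0,0,1],[0,0,0,0,0,0,1],[0,0,0,0,0,0,1]]
  ]
}}

```text
time: 21.55
tool_pos: [0.618, 0.2277, 0.0838]
tool_rot: [-0.0, 0.753, 0.658, 0.0]
contact_force: [-6.0, -0.0, 9.4]
gripper_width: 0.131
grasp_force: 60.4
```

```bash
python3 st.py
python3 - <<'E'
from plan import *
p=manip.state()["tool_pos"]
f=grab("side"); c=proj(f,p-[0,0,.01])[0].astype(int); print(c)
k=cv2.resize(f["pixels"][c[1]-40:c[1]+60,c[0]-50:c[0]+70],None,fx=5,fy=5,interpolation=2)
cv2.imwrite("pics/seat.png",cv2.convertScaleAbs(k,alpha=2))
E
```

```text
t 21.55 [0.618  0.2277 0.0838] yaw -7.66 F [-5.97 -0.03  9.44] w 0.13119046186818442 60.44517695903778 toolz [0.0002 0.0002]
[195 119]
```

View pics/seat.png

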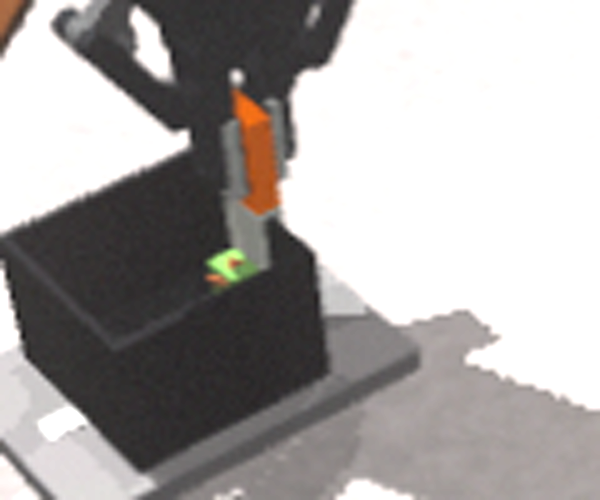

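TCP height stalled at 0.0838, exactly the seated height (0.074 + 0.0098), while the force rose to 9.4 N. The crop shows the crown on the wall and the chip inside. So it is seated, and I'll release.

{"method": "move_arm", "body": {
  "plan": [
    [[0,0,0,0,0,0,0.6],[0,0,0,0,0,0,0.5],[0,0,0,0,0,0,0.4],[0,0,0,0,0,0,0.3],[0,0,0,0,0,0,0.3],[0,0,0,0,0,0,0.3],[0,0,-0.05,0,0,0,0.3],[0,0,-0.1,0,0,0,0.3],[0,0,-0.2,0,0,0,0.3],[0,0,-0.3,0,0,0,0.3]]
  ]
}}

```text
time: 22.85
tool_pos: [0.6171, 0.2274, 0.161]
tool_rot: [-0.0, 0.753, 0.658, -0.001]
contact_force: [-0.1, 0.2, 0.5]
gripper_width: 0.698
grasp_force: 0.0
```

{"method": "move_arm", "body": {
  "plan": [
    [[0,0,-0.3,0,0,0,0.3],[-0.2,0,-0.2,0,0,0,0.3],[-0.4,0,0,0,0,0,0.3],[-0.4,0,0,0,0,0,0.3],[-0.4,0,0,0,0,0,0.3],[-0.4,0,0,0,0,0,0.3],[-0.2,0,0,0,0,0,0.3],[0,0,0,0,0,0,0.3],[0,0,0,0,0,0,0.3],[0,0,0,0,0,0,0.3]]
  ]
}}

```text
time: 24.1
tool_pos: [0.5859, -0.0093, 0.2208]
tool_rot: [0.0, 0.752, 0.659, 0.0]
contact_force: [0.3, 0.3, 0.2]
gripper_width: 0.702
grasp_force: 0.0
```

```bash
python3 st.py
python3 - <<'E'
from plan import *
o=[]
for n,p in(("side",(185,130)),("top",(148,183))):
    f=grab(n); C=cloud(f); hsv=cv2.cvtColor(f["pixels"],cv2.COLOR_BGR2HSV)
    v,u=np.mgrid[:384,:512]; m=(abs(u-p[0])<70)&(abs(v-p[1])<70)&(hsv[...,0]<20)&(hsv[...,1]>180)&(C[...,2]<.2)&(C[...,2]>.07)
    if m.any(): print(n,m.sum(),np.percentile(C[m],[3,50,97],axis=0).round(4).tolist())
    o.append(cv2.resize(f["pixels"][p[1]-65:p[1]+65,p[0]-65:p[0]+65],(390,390),interpolation=2))
cv2.imwrite("pics/final.png",cv2.convertScaleAbs(np.hstack(o),alpha=1.8))
E
```

```text
t 24.1 [ 0.5859 -0.0093  0.2208] yaw -7.59 F [0.33 0.3  0.18] w 0.7024978982889846 0.0 toolz [0.0004 0.0001]
side 196 [[0.6102, 0.2137, 0.0811], [0.613, 0.2212, 0.105], [0.6197, 0.2369, 0.1209]]
top 146 [[0.6101, 0.2139, 0.0818], [0.6133, 0.2221, 0.1111], [0.6216, 0.2356, 0.1196]]
```

View pics/final.png

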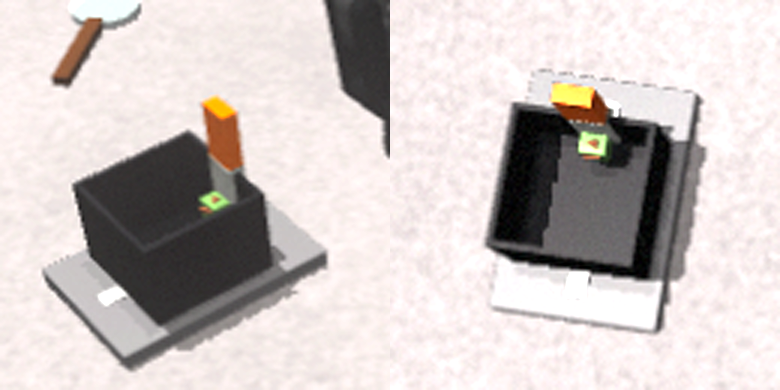

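The hanger is upright with its tab top at 0.119–0.120 m (0.119 expected when seated), centred on the roller wall with the chip inside the cup. Handing in.

```bash
python3 -c "
from plant import manip
print(manip.job_done())"
```

```text
the job is handed in; nothing more can be done
None
```

The orange hanger now sits fully down on the middle of the roller-side rim with its chip upright inside the cup; it was released and handed in at about 24 s, with the highest force reading between moves 9.4 N (limit 30 N).

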